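# Thread the hook runner onto the bent utensil rail and slide it home

## Task

Pick up the blue double-hook runner, thread its brass bush onto the free end of the bent utensil rail, and slide it gently round the bend, turning it with the rail, until it is fully home against the red collar; then let go and leave it hanging there. The rail may have been swivelled somewhat on its post, so find it by feel or by eye, do not force it (no push above 20 N), and leave everything else where it stands.

Things in the scene. Friction and masses are not known exactly. Their poses are not given: they have to be found in the camera images.
- runner: Loose blue double-hook runner, 38 x 71 x 96 mm, 110 to 210 g, standing on its foot. Origin: centre of its underside; z up, x along its bore; the same after a half turn. Foot 30 x 36 x 21 mm; at +y and at -y a brass hook ends in an upright pin 5 mm thick, its axis 33 mm off centre at x 0, from 12 to 21 mm up. It weighs most in the foot, so it hangs upright on the rail.
- runner_bore (a point): Centre of the bore of the runner's open brass bush, 42 mm above its underside; axes as the runner's. The bush is 38 mm long along x; its hole is 13 mm wide over the middle 14 mm and flares evenly to 18 mm at both ends; rim 26 mm across.
- runner_tab (a point): Point to grip in the runner's tab, 84 mm above its underside (42 above the bore axis). The tab is 34 mm along x, 14 mm thick along y, from 64 to 96 mm above the underside: grip it from above across the 14 mm.
- rail_stand: Stand, fixed: dark round foot 90 mm wide, post 14 mm thick, bent steel rail 10 mm thick, its axis 130 mm up. Origin: under the post on the worktop; z up. Rail as drawn, in the stand's frame: from the post top along -x for 50 mm, then a level arc toward +y, radius 100 mm about (-50, +100) mm, through 75 degrees, then straight for 30 mm to the free round tip.
- rail_tip (a point): End of the rail's axis at the free tip as drawn, (-154, 103, 130) mm in the stand's frame (the round end adds 5 mm). As the real rail is turned about the post top by up to 15 degrees either way, the real tip lies up to 48 mm to one side of this, at the same distance from the post, and up to 2 mm higher or lower. Axes as the stand's, not the rail's.
- pepper_mill: Bystander: wooden pepper mill, 58 mm wide, 190 mm tall. Origin: centre of its underside.
- egg_cup: Bystander: white egg cup, 49 mm wide, 57 mm tall. Origin: centre of its underside.
- spice_jar: Bystander: glass spice jar with black cap, 41 mm wide, 105 mm tall. Origin: centre of its underside.
- salt_shaker: Bystander: glass salt shaker, 44 mm wide, 90 mm tall. Origin: centre of its underside.
- lemon: Bystander: lemon, 71 x 53 x 51 mm. Origin: centre of its underside.
- garlic: Bystander: head of garlic, 60 mm wide, 58 mm tall. Origin: centre of its underside.
- post_top (a point): On the post's axis at the rail's height, 130 mm above the stand's origin; axes as the stand's. The rail turns about it: its real angle is not measured and lies up to 15 degrees either way of the drawing about z, tilted up to half a degree; it stays as set. Red collar on the rail, 32 mm across, stop face 22 mm from here: the runner is home with its bore centre 41 mm from here.
Mind the look-alikes: they are no part of the job. Several things have the shape of the runner; the one meant has the colours described above.

How it is judged:
On the way, in this order (a step that is already met when the one before it is completed fails the run):
1. the runner is threaded on the straight end of the rail (z of runner_bore in the frame of post_top between -0.01 and 0.01 m and distance between runner_bore and post_top between 0.145 and 0.172 m and angle between the x axis of runner and the x axis of rail_stand, either way round above 0.75 rad), for 0.05 s.
2. the runner passes the middle of the bend, turned with the rail (z of runner_bore in the frame of post_top between -0.01 and 0.01 m and distance between runner_bore and post_top between 0.09 and 0.13 m and angle between the x axis of runner and the x axis of rail_stand, either way round between 0.05 and 1.3 rad), for 0.05 s.
At the end, for the whole second after the job is handed in: The runner hangs at rest on the rail, released, its rim against the red collar: bore centre less than 45 mm from the post top (41 mm is home), on the rail's side of the post, within 10 mm of the rail's height; its bore within 0.55 rad of the stand's x axis, upright within 0.35 rad (z of runner_bore in the frame of post_top between -0.01 and 0.01 m and distance between runner_bore and post_top below 0.045 m and x of runner_bore in the frame of post_top below -0.03 m and angle between the x axis of runner and the x axis of rail_stand, either way round below 0.55 rad and angle between runner's own z axis and vertical below 0.35 rad and linear speed of runner below 0.02 m/s); the robot touches nothing.
It fails at once if the runner is forced on the rail: more than 30 N between them (contact force between runner and rail_stand above 30 N).
It fails at once if the robot itself pushes the rail or its stand with more than 30 N (contact force between the arm and rail_stand above 30 N).
It fails at once if the fingers push the rail or its stand with more than 30 N (contact force between the fingers and rail_stand above 30 N).
It fails at once if another thing is moved more than 3 cm (distance of any of pepper_mill, egg_cup, spice_jar, salt_shaker, lemon, garlic from where it was at the start of the episode above 0.03 m).
It also fails if it takes over 72 s, if anything falls off the work surface, if the arm or the gripper's body presses on something with over 40 N, if the wrist force passes 120 N, or if a joint passes its speed limit or range.

## Robot

A 6-joint arm with a two-finger parallel gripper is mounted at the origin on a cart in front of the work surface, level with it; the furniture and walls round the work are solid. World frame = base frame: x ahead of the robot, y to its left, z up, the work surface at z = 0. Lengths are in m, angles in rad, forces in N, time in s.
With the tool pointing down it reaches from about 0.35 to 0.925 m from the base axis. Payload 6.4 kg.
Tool frame: the origin (TCP) lies on the centre line of the jaws, within the pads' length; the fingertips stand 11 mm ahead of it and the grasp point (between the pads) lies 8 mm behind it; z points along the fingers, y is the line along which they close (so a half turn about z gives the same grasp; the last joint's range is limited). The gripper opens to 94 mm and grips with 3 to 60 N. Pads are 16 mm wide; open, the fingers measure 119 mm over their backs; the gripper's body (75 mm by 177 mm) begins 78 mm behind the grasp point.
Start: joints at [1.017, 0.245, 1.558, -0, 1.339, -0.174], TCP at [0.241, 0.604, 0.216] pointing down, gripper open.
Joint ranges: [-3.13, 3.13], [-1.02, 2.26], [0.13, 2.54], [-0.95, 4.09], [0.21, 2.88], [-2.74, 2.74]. Speed limits (rad/s): [2.57, 2.57, 3.14, 3.14, 3.14, 3.14].

## Interface

Orientations are given as a unit quaternion [x, y, z, w].
In Python, from station import r, optics, job_done, masks_of gives the robot as it stands.
- The arm moves only by the shell command python3 -m creep 'ROWS' [FORCE]. ROWS is JSON, a list of rows, each an object of numbers: "x", "y", "z": the shift along the tool's x, y, z in m; "wx", "wy", "wz": the turn, a rotation vector about the tool's x, y, z in degrees; "fingers": the opening, from 0 (shut) to 1 (fully open). A call has 1 to 20 rows; each row shifts and turns the commanded pose from where the row before left it, along the tool's axes as they then stand; what a row does not reach is not made up. A row lasts 1/8 s, in which the tool goes at most 62.5 mm and 10.7 degrees, less where a joint would pass 70% of its speed; a pose out of reach is approached as far as the arm can. A call is refused whole if a number of a shift passes 0.0625 or a number of a turn 10.7, either way. A call with a gripper value outside its range is refused whole. The fingers move at their own pace and stop on an object; FORCE is the grip in N (left out, the last holds). Time passes only in rows, so rows that do not move let the fingers close. It gives the time, the measured TCP pose, the force, the opening and the grip force at its end, in the units of the state.
- r.get_state(): the state, without advancing time (a new reading comes with each control period).
- optics.capture(name): name is "side" or "top" or "wrist"; returns the picture (400x640x3 uint8, red, green, blue); there is no depth.
- optics.camera_model(name): a dict with "intrinsics" (3x3 intrinsics, pixels), "k1" (the pictures are not rectified: a ray, as slopes to the right and down, at radius r is drawn at 1 + k1 r^2 times it, then the intrinsics apply), "R" (3x3) and "t" (3): a world point X has camera coordinates R X + t. Camera axes: x right, y down, z forward; pixel columns grow to the right and rows downward; lengths in m; the calibration is good to about 2 mm. A picture is of the moment at which its call begins: read the wrist's pose just before it. camera_model takes no time and is no camera call; for the wrist camera it gives the pose at the moment of the call.
- job_done(): hands the job in; it is judged then, once.
Trained networks look in the newest picture that a camera, given by its name, has taken for a name from the list of things; names that differ only in an ending like _2 or _b are one class to them, and where a whole thing is asked for, a point or a joint stands for the part that bears it (a point fixed in the world has none). Each returns a list of dicts, best first, with "score" (0 to 1); they miss things now and then, are a little off and sometimes report something else, mostly with a low value. They report only what shows in the picture. A call takes as long as a camera call. They do not tell look-alikes from the thing itself.
- masks_of(camera, query): "pixels" (400x640 bool, what is visible of it) and "extent" ([left, top, right, bottom] in pixels, round what is visible of it).
The state is a dict: "clock": time; "q": joint angles; "qd": joint speeds; "joint_efforts": joint torques, N m; "tcp_pos": TCP position; "eef_rot": TCP orientation; "force": force on the tool from outside, world axes, zero at the start; "torque": the same for the moment, N m; "opening": finger opening in m; "finger_force": force on a finger pad.
Only numpy, scipy, OpenCV 4.12 (cv2) and the standard library are available. Lean on these libraries where they do the work, as an engineer would, in place of code of your own. Each camera call takes 0.05 s, during which the arm holds its last target. There are 200 camera calls.

## Working session

There is one attempt and no reset: what is moved stays moved. The work goes in short steps, Python scripts to look and compute and a shell command to move; the robot and the scene stay as the last step left them, time stands still between calls to the robot, and variables do not carry over. Pictures are saved under pics/ and viewed, at most 10 in all, crops included, and the job is handed in when it is done.

```bash
ls; mkdir -p pics
python3 - <<'E'
from station import r, optics, masks_of
import cv2, numpy as np
ims=[]
for c in ("side","top"):
    im=optics.capture(c); cv2.imwrite(f"pics/{c}0.png",im[:,:,::-1])
    m=optics.camera_model(c); print(c,m["intrinsics"],m["k1"],m["R"],m["t"])
    for q in ("runner","rail_stand"):
        for d in masks_of(c,q): 
            ys,xs=np.nonzero(d["pixels"]); print(q,round(d["score"],2),d["extent"],xs.mean().round(1),ys.mean().round(1),im[ys,xs].mean(0).round())
print(r.get_state())
E
```

```text
pics
side [[365.66808974   0.         318.50773402]
 [  0.         365.66808974 198.86382221]
 [  0.           0.           1.        ]] -0.0028568260407574033 [[-0.99954734 -0.02743633 -0.01234376]
 [-0.00253411  0.48561508 -0.87416907]
 [ 0.02997831 -0.87374209 -0.48546479]] [0.58655709 0.13567238 0.82369392]
runner 0.68 [392.6, 273.6, 420.1, 323.3] 406.8 303.2 [193. 101.  23.]
runner 0.68 [305.4, 270.0, 324.5, 323.6] 312.8 293.2 [214. 117.  29.]
runner 0.56 [349.0, 297.7, 379.9, 354.5] 365.2 326.9 [ 72.  84. 107.]
rail_stand 0.96 [295.0, 178.0, 366.4, 234.8] 314.0 209.8 [123. 115. 114.]
top [[369.44841209   0.         319.51122369]
 [  0.         369.44841209 200.65553502]
 [  0.           0.           1.        ]] 0.012595818631780501 [[ 0.0078959  -0.9999455   0.00683024]
 [-0.99023635 -0.00876953 -0.13912249]
 [ 0.13917481 -0.00566506 -0.99025162]] [-0.08075767  0.59157264  1.02797577]
runner 0.69 [221.2, 250.6, 241.6, 268.2] 229.2 259.0 [130.  69.  29.]
runner 0.67 [198.3, 226.6, 218.2, 242.2] 209.9 231.3 [55. 58. 71.]
runner 0.67 [230.6, 195.0, 247.8, 208.6] 237.2 200.5 [148.
[... 156 characters left out ...]
k': 0.3, 'q': array([ 1.01689639e+00,  2.45325005e-01,  1.55815695e+00, -5.41084420e-06,
        1.33868508e+00, -1.74067727e-01]), 'qd': array([-1.37887375e-03, -3.19039119e-03, -1.50029308e-04,  1.05162813e-05,
        8.53642402e-04,  1.65263463e-03]), 'joint_efforts': array([ 1.15687573e-03, -4.15264571e+01, -3.14282191e+01,  6.84709847e-02,
        3.11614678e-02, -8.49328057e-05]), 'tcp_pos': array([0.24088709, 0.60354236, 0.21611913]), 'eef_rot': array([ 1.88775891e-01,  9.82020153e-01, -2.69309088e-04, -9.97781809e-05]), 'force': array([ 0.08339804, -0.30871566, -0.97058171]), 'torque': array([ 0.01004248, -0.02657671, -0.04771333]), 'finger_force': 0.0, 'opening': 0.093697633653895}
```

View pics/top0.png

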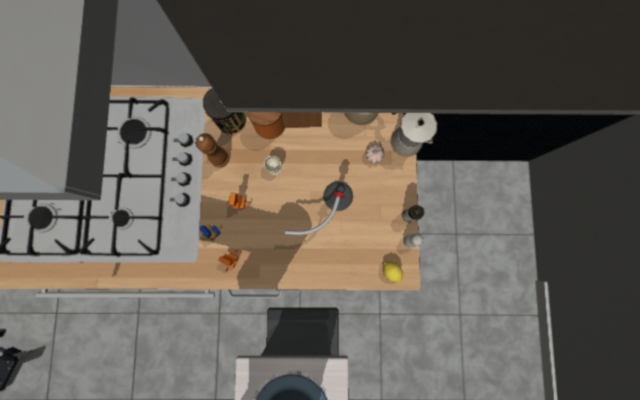

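View pics/side0.png

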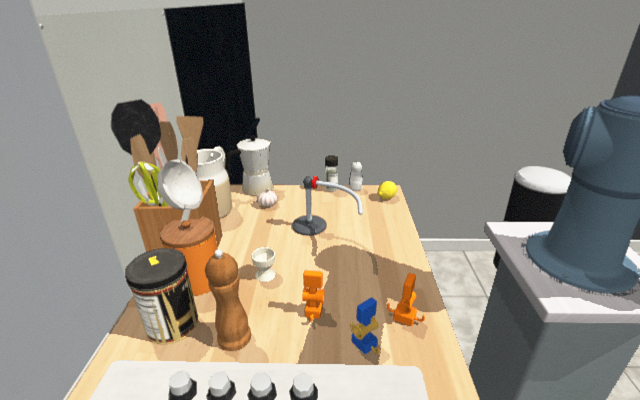

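```bash
cat > h.py <<'E'
import numpy as np, cv2
from scipy.spatial.transform import Rotation as Ro
def proj(m,X):
    X=np.atleast_2d(X); c=X@np.array(m["R"]).T+np.array(m["t"]); s=c[:,:2]/c[:,2:]
    s=s*(1+m["k1"]*(s**2).sum(1,keepdims=True)); K=np.array(m["intrinsics"])
    return s@K[:2,:2].T+K[:2,2]
def ray(m,uv):
    K=np.array(m["intrinsics"]); d=(np.asarray(uv,float)-K[:2,2])/np.diag(K)[:2]; s=d.copy()
    for _ in range(5): s=d/(1+m["k1"]*(s@s))
    R=np.array(m["R"]); o=-R.T@np.array(m["t"]); return o,R.T@np.r_[s,1]
def atz(m,uv,z):
    o,d=ray(m,uv); return o+d*(z-o[2])/d[2]
def rail(px,py,th,z,n=60):
    # centreline from post top to tip in world, (x,y,z,tangent angle)
    s=np.linspace(0,50+100*np.radians(75)+30,n); L=100*np.radians(75); o=[]
    for a in s:
        if a<50: p=(-a,0);t=np.pi
        elif a<50+L: b=(a-50)/100; p=(-50-100*np.sin(b),100-100*np.cos(b)); t=np.pi-b
        else:
            b=np.radians(75); k=a-50-L; p=(-50-100*np.sin(b)-k*np.cos(b),100-100*np.cos(b)+k*np.sin(b)); t=np.pi-b
        o.append((*p,t))
    o=np.array(o); c,q=np.cos(th),np.sin(th)
    return np.c_[px+(c*o[:,0]-q*o[:,1])/1e3,py+(q*o[:,0]+c*o[:,1])/1e3,np.full(n,z),o[:,2]+th]
E
python3 - <<'E'
from h import *
from station import optics
from scipy.optimize import least_squares
ims={c:cv2.imread(f"pics/{c}0.png") for c in("top","side")}
M={c:optics.camera_model(c) for c in ims}
a=cv2.resize(ims["top"][170:280,190:360],None,fx=4,fy=4,interpolation=cv2.INTER_CUBIC)
b=cv2.resize(ims["side"][165:245,290:380],None,fx=4,fy=4,interpolation=cv2.INTER_CUBIC)
c=cv2.resize(ims["side"][285:365,335:395],None,fx=4,fy=4,interpolation=cv2.INTER_CUBIC)
cv2.imwrite("pics/cropT.png",a)
o=np.zeros((320,620,3),np.uint8);o[:,:360]=b;o[:,370:610]=c;cv2.imwrite("pics/cropS.png",o)
for n,box in(("top",(190,220,230,250)),("side",(340,290,400,360))):
    h=cv2.cvtColor(ims[n],cv2.COLOR_BGR2HSV);x0,y0,x1,y1=box
    k=(h[...,0]>105)&(h[...,0]<130)&(h[...,1]>120)&(h[...,2]>40)
    ys,xs=np.nonzero(k[y0:y1,x0:x1]);print(n,len(xs),xs.min()+x0,xs.max()+x0,ys.min()+y0,ys.max()+y0,xs.mean()+x0,ys.mean()+y0)
    for z in(0,.05,.084,.096): print(z,atz(M[n],(xs.mean()+x0,ys.mean()+y0),z).round(4))
p=atz(M["top"],(338,196),0);print("foot",p); print("tip",atz(M["top"],(286,233),.13),"collar",atz(M["top"],(339,195),.13))
E
```

```text
top 90 200 219 226 236 208.3111111111111 230.74444444444444
0 [0.5051 0.253  0.    ]
0.05 [0.5023 0.2383 0.05  ]
0.084 [0.5004 0.2284 0.084 ]
0.096 [0.4997 0.2248 0.096 ]
side 679 352 376 298 353 365.5581737849779 325.0250368188513
0 [0.4956 0.1969 0.    ]
0.05 [0.5019 0.2419 0.05  ]
0.084 [0.5062 0.2725 0.084 ]
0.096 [0.5077 0.2833 0.096 ]
foot [ 0.61274742 -0.13167413  0.        ]
tip [0.49348448 0.01180037 0.13      ] collar [ 0.59545919 -0.12701857  0.13      ]
```

View pics/cropT.png

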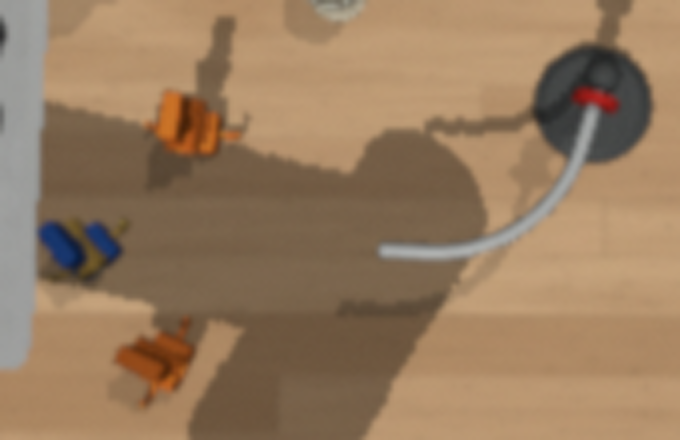

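View pics/cropS.png

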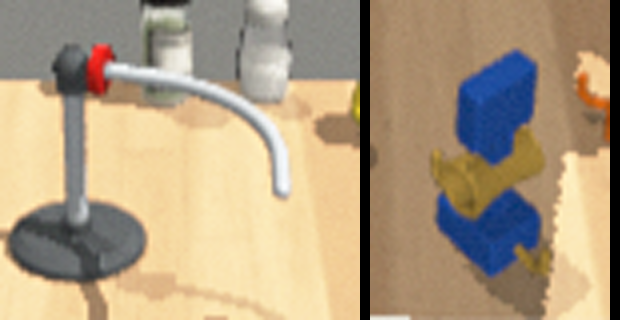

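```bash
cat > fit.py <<'E'
from h import *
from station import optics, r
from scipy.optimize import minimize, least_squares
from scipy.spatial import cKDTree
ims={c:cv2.imread(f"pics/{c}0.png") for c in("top","side")}
M={c:optics.camera_model(c) for c in ims}
S=8; T={}
for n,(x0,y0,x1,y1) in(("top",(190,220,230,250)),("side",(340,290,400,360))):
    big=cv2.resize(ims[n][y0:y1,x0:x1],None,fx=S,fy=S,interpolation=cv2.INTER_CUBIC)
    h=cv2.cvtColor(big,cv2.COLOR_BGR2HSV)
    k=((h[...,0]>105)&(h[...,0]<130)&(h[...,1]>130)&(h[...,2]>40)).astype(np.uint8)
    k=cv2.erode(k,np.ones((3,3)));N,l,st,ce=cv2.connectedComponentsWithStats(k)
    o=[i for i in range(1,N) if st[i,4]>300]; print(n,[(st[i].tolist()) for i in o])
    t=min(o,key=lambda i: ce[i][0] if n=="top" else ce[i][1]); T[n]=(cv2.dilate((l==t).astype(np.uint8),np.ones((3,3))),x0,y0)
B=np.array([[a*.017,b*.007,z] for a in(-1,1) for b in(-1,1) for z in(.064,.096)])
def cost(p,det=False):
    R=Ro.from_euler("z",p[2]).as_matrix();tot=[]
    for n,(k,x0,y0) in T.items():
        uv=(proj(M[n],B@R.T+[p[0],p[1],0])-[x0,y0]+.5)*S
        im=np.zeros_like(k);cv2.fillConvexPoly(im,cv2.convexHull(np.round(uv*16).astype(np.int32)),1,shift=4)
        tot.append(1-(im&k).sum()/max(1,(im|k).sum()))
    return tot if det else sum(tot)
best=min((minimize(cost,[.5,.235,a],method="Nelder-Mead",options=dict(initial_simplex=[[.5,.235,a],[.51,.235,a],[.5,.245,a],[.5,.235,a+.2]],maxiter=300)) for a in np.radians([0,30,60,90,120,150])),key=lambda s:s.fun)
print("runner",best.x,np.degrees(best.x[2]),cost(best.x,1))
P={}
for n,(x0,y0,x1,y1) in(("top",(280,194,345,238)),("side",(317,176,366,216))):
    h=cv2.cvtColor(ims[n],cv2.COLOR_BGR2HSV);k=(h[...,1]<35)&(h[...,2]>125)
    z=np.zeros_like(k);z[y0:y1,x0:x1]=1;k&=z
    N,l,st,ce=cv2.connectedComponentsWithStats(k.astype(np.uint8));i=1+st[1:,4].argmax()
    ys,xs=np.nonzero(l==i);P[n]=np.c_[xs,ys].astype(float);print(n,st[i])
def res(p):
    C=rail(p[0],p[1],p[2],.13+p[3],150)[:,:3];C=C[35:]  # beyond collar
    o=[]
    for n in P:
        uv=proj(M[n],C);d1=cKDTree(uv).query(P[n])[0];d2=cKDTree(P[n]).query(uv)[0]
        o+=[d1,np.maximum(d2-.7,0)*1.0]
    return np.r_[np.concatenate(o),p[3]/.002]
for a in np.radians([-60,-45,-20,0,20]):
    s=least_squares(res,[.6,-.135,a,0],diff_step=1e-4);print(s.cost.round(1),s.x,np.degrees(s.x[2]),"tip",rail(*s.x[:3],.13)[-1])
E
python3 fit.py
```

```text
top [[84, 51, 79, 82, 3538], [177, 53, 58, 62, 1552]]
side [[138, 66, 152, 220, 22567], [98, 343, 199, 167, 17903]]
runner [0.50226399 0.24082353 0.91719258] 52.5512639927037 [np.float64(0.415838556795597), np.float64(0.15701921996178492)]
top [285 197  54  38 231]
side [317 176  49  38 647]
11082.7 [ 0.62400721 -0.12738388 -0.19373461  0.0158361 ] -11.100175396538923 tip [0.49238629 0.00350088 0.13       1.63886111]
11082.7 [ 0.6240129  -0.12738341 -0.19368543  0.01583551] -11.097357602130185 tip [0.49238554 0.00349488 0.13       1.63891029]
11082.7 [ 0.62400117 -0.12738722 -0.19380823  0.01583833] -11.104393569568845 tip [0.49238988 0.00350723 0.13       1.63878749]
11082.7 [ 0.62400508 -0.12738545 -0.19376652  0.01583785] -11.10200401341195 tip [0.49238833 0.00350351 0.13       1.63882919]
11082.7 [ 0.62398285 -0.12741576 -0.19408611  0.0158377 ] -11.12031495649837 tip [0.49240794 0.00351526 0.13       1.6385096 ]
```

```bash
sed -i 's/h\[...,2\]>125)/h[...,2]>(120 if n=="top" else 150))/; s/diff_step=1e-4)/diff_step=1e-4,loss="soft_l1",f_scale=1.)/; s/h\[...,2\]>40/h[...,2]>22/' fit.py
cat >> fit.py <<'E'
a=ims["side"][165:245,290:380].copy()
for x,y in P["side"].astype(int): a[y-165,x-290]=(0,255,0)
a=cv2.resize(a,None,fx=4,fy=4)
for n,im,ox,oy in(("side",a,290,165),):
    for u,v in proj(M[n],rail(*s.x[:3],.13+s.x[3])[:,:3]): cv2.circle(im,(int((u-ox+.5)*4),int((v-oy+.5)*4)),1,(0,0,255),-1)
b=cv2.resize(ims["top"][170:280,190:360],None,fx=4,fy=4)
for u,v in proj(M["top"],rail(*s.x[:3],.13+s.x[3])[:,:3]): cv2.circle(b,(int((u-190+.5)*4),int((v-170+.5)*4)),1,(0,0,255),-1)
R=Ro.from_euler("z",best.x[2]).as_matrix()
for u,v in proj(M["top"],B@R.T+[best.x[0],best.x[1],0]): cv2.circle(b,(int((u-190+.5)*4),int((v-170+.5)*4)),2,(0,255,0),-1)
o=np.zeros((500,680,3),np.uint8);o[:320,:360]=a;o[60:]=np.where(o[60:]>0,o[60:],b);cv2.imwrite("pics/fit2.png",np.vstack([b[:400],])); cv2.imwrite("pics/fit3.png",a)
E
python3 fit.py
```

```text
top [[84, 51, 79, 82, 3538], [177, 53, 58, 62, 1552]]
side [[138, 66, 152, 220, 22567], [98, 343, 199, 167, 17903]]
runner [0.50226399 0.24082353 0.91719258] 52.5512639927037 [np.float64(0.415838556795597), np.float64(0.15701921996178492)]
top [285 197  54  38 243]
side [317 176  46  38 420]
1813.9 [ 0.62257971 -0.12992986 -0.22279958  0.00882916] -12.765475376079523 tip [0.494818   0.00472464 0.13       1.60979614]
1813.8 [ 0.62307456 -0.12981495 -0.21874347  0.00890434] -12.533077853550713 tip [0.49476773 0.00432024 0.13       1.61385224]
1813.9 [ 0.62369186 -0.12970823 -0.21337501  0.00880922] -12.225487695238424 tip [0.49466679 0.00373622 0.13       1.6192207 ]
1813.9 [ 0.62373593 -0.12965239 -0.21272563  0.00880379] -12.188280799043124 tip [0.49462423 0.00370824 0.13       1.61987008]
1813.9 [ 0.62373623 -0.12966796 -0.21283433  0.00880484] -12.194508622685571 tip [0.49463902 0.0037067  0.13       1.61976139]
```

View pics/fit2.png

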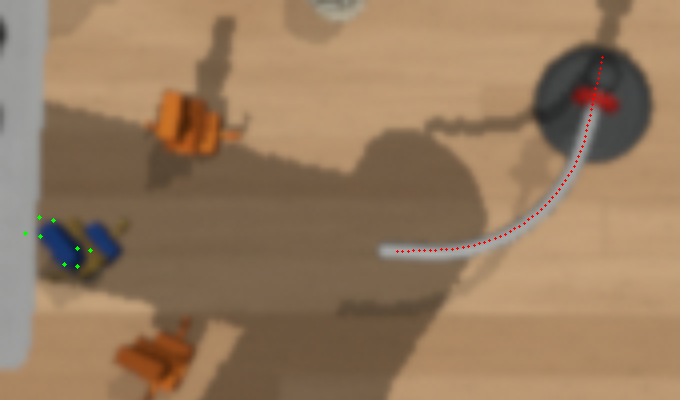

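View pics/fit3.png

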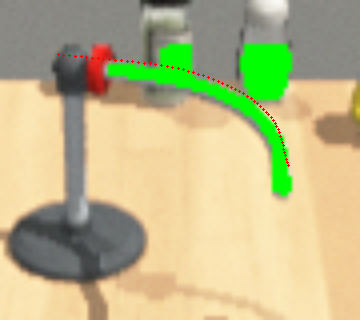

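Run:
```python
from h import *
from station import optics,r
s=r.get_state();m=optics.camera_model("wrist");R=np.array(m["R"]);Rt=Ro.from_quat(s["eef_rot"]).as_matrix()
print("cam in tool",Rt.T@(-R.T@m["t"]-s["tcp_pos"]));print(Rt.T@R.T);print(Rt);print(m["intrinsics"],m["k1"])
exec(open("fit.py").read().split("def res")[0].split("P={}")[1].join(["M={c:optics.camera_model(c) for c in('top','side')};ims={c:cv2.imread(f'pics/{c}0.png') for c in M};P={}",""]))
from scipy.optimize import least_squares
from scipy.spatial import cKDTree
def f(p):
    C=rail(*p,.13,150)[35:,:3];uv=proj(M["top"],C);q=P["top"]
    tip=proj(M["top"],[C[-1]+[.005*np.cos(p[2]+np.radians(105)),.005*np.sin(p[2]+np.radians(105)),0]])[0]
    return np.r_[cKDTree(uv).query(q)[0],5*(tip[0]-q[:,0].min()+.5)]
t=least_squares(f,[.62,-.13,-.2],diff_step=1e-4,loss="soft_l1");print(t.cost,t.x,np.degrees(t.x[2]),"tip",rail(*t.x,.13)[-1])
for z in(.126,.13,.134):
    uv=proj(M["side"],rail(*t.x,z,150)[100:,:3]);print(z,[ (round(u,1),round(v,1)) for u,v in uv[[0,25,49]]])
q=P["side"]
for v in(200,205,210): print(v,q[(q[:,1]==v)&(q[:,0]>340)][:,0].mean())
print("fixed post", "tipside", q[q[:,0]>350][:,1].max())
for uv in((357,306.75),(371.75,297.5),(376.75,300.5)): print(atz(M["side"],uv,.096))
```

```text
cam in tool [ 0.07395269  0.00031144 -0.16724351]
[[-5.84579454e-04 -9.66516628e-01 -2.56603325e-01]
 [ 9.99999798e-01 -5.01177183e-04 -3.90420722e-04]
 [ 2.48744388e-04 -2.56603501e-01  9.66516726e-01]]
[[-9.28727306e-01  3.70763406e-01 -2.97646495e-04]
 [ 3.70763513e-01  9.28727181e-01 -4.91262474e-04]
 [ 9.42902425e-05 -5.66605334e-04 -9.99999835e-01]]
[[283.15091083   0.         320.18910795]
 [  0.         283.15091083 198.31856981]
 [  0.           0.           1.        ]] 0.006910906641640417
top [285 197  54  38 243]
side [317 176  46  38 420]
161.99724204793227 [ 0.62329857 -0.12902895 -0.21422443] -12.27415593502405 tip [0.49438689 0.00452505 0.13       1.61837128]
0.126 [(np.float64(354.4), np.float64(196.0)), (np.float64(359.5), np.float64(203.4)), (np.float64(361.4), np.float64(211.4))]
0.13 [(np.float64(354.4), np.float64(194.5)), (np.float64(359.5), np.float64(201.8)), (np.float64(361.5), np.float64(209.8))]
0.134 [(np.float64(354.5), np.float64(192.9)), (np.float64(359.6), np.float64(200.2)), (np.float64(361.6), np.float64(208.1))]
200 358.5
205 359.5
210 360.0
fixed post tipside 213.0
[0.5180812  0.24678695 0.096     ]
[0.49284266 0.22617357 0.096     ]
[0.48548098 0.23276303 0.096     ]
```

```bash
python3 -m creep '[{"x":-0.047,"y":-0.0306,"fingers":0.5},{"x":-0.047,"y":-0.0306},{"x":-0.047,"y":-0.0306},{"x":-0.047,"y":-0.0306},{"x":-0.047,"y":-0.0306},{"x":-0.047,"y":-0.0306},{"x":-0.047,"y":-0.0306},{"x":-0.047,"y":-0.0306},{"wz":10},{"wz":10},{"wz":10},{"wz":10},{"wz":10},{"wz":10},{"wz":10},{"wz":10},{"wz":10},{"wz":10},{"wz":10},{"wz":8}]' 20
python3 - <<'E'
from h import *
from station import optics,r
s=r.get_state();m=optics.camera_model("wrist");im=optics.capture("wrist");cv2.imwrite("pics/w1.png",im[:,:,::-1])
np.save("w1.npy",m,allow_pickle=True);print(s["tcp_pos"],Ro.from_quat(s["eef_rot"]).as_matrix().round(3),s["q"],s["opening"],s["clock"])
E
```

```text
[0.24088709 0.60354236 0.21611913] [[-0.929  0.371 -0.   ]
 [ 0.371  0.929 -0.   ]
 [ 0.    -0.001 -1.   ]] [ 1.01689639e+00  2.45325005e-01  1.55815695e+00 -5.41084420e-06
  1.33868508e+00 -1.74067727e-01] 0.093697633653895 0.3validation failed for argument at $[0]...
```

View pics/w1.png

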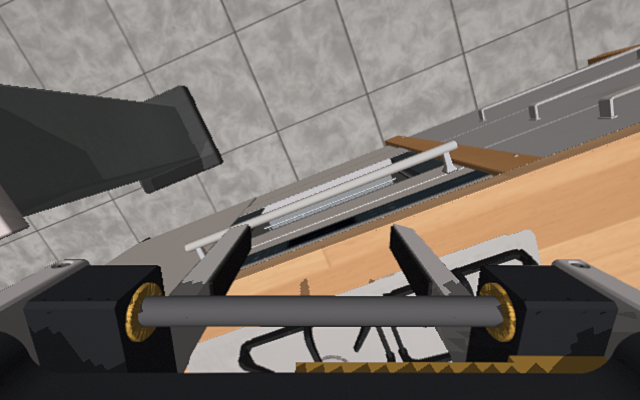

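```bash
python3 -m creep '[{"x":-0.047,"y":-0.0306,"z":0,"wx":0,"wy":0,"wz":0,"fingers":0.5}]' 20
```

```text
clock: 0.48
tcp_pos: [0.2723, 0.5588, 0.2164]
eef_rot: [0.187, 0.982, 0.0, -0.0]
force: [0.3, -0.9, -0.4]
opening: 0.0871
finger_force: 0.0
```

```bash
python3 -m creep '[{"x":-0.047,"y":-0.0306,"z":0,"wx":0,"wy":0,"wz":0,"fingers":0.5},{"x":-0.047,"y":-0.0306,"z":0,"wx":0,"wy":0,"wz":0,"fingers":0.5},{"x":-0.047,"y":-0.0306,"z":0,"wx":0,"wy":0,"wz":0,"fingers":0.5},{"x":-0.047,"y":-0.0306,"z":0,"wx":0,"wy":0,"wz":0,"fingers":0.5},{"x":-0.047,"y":-0.0306,"z":0,"wx":0,"wy":0,"wz":0,"fingers":0.5},{"x":-0.047,"y":-0.0306,"z":0,"wx":0,"wy":0,"wz":0,"fingers":0.5},{"x":-0.047,"y":-0.0306,"z":0,"wx":0,"wy":0,"wz":0,"fingers":0.5},{"x":0,"y":0,"z":0,"wx":0,"wy":0,"wz":10,"fingers":0.5},{"x":0,"y":0,"z":0,"wx":0,"wy":0,"wz":10,"fingers":0.5},{"x":0,"y":0,"z":0,"wx":0,"wy":0,"wz":10,"fingers":0.5},{"x":0,"y":0,"z":0,"wx":0,"wy":0,"wz":10,"fingers":0.5},{"x":0,"y":0,"z":0,"wx":0,"wy":0,"wz":10,"fingers":0.5},{"x":0,"y":0,"z":0,"wx":0,"wy":0,"wz":10,"fingers":0.5},{"x":0,"y":0,"z":0,"wx":0,"wy":0,"wz":10,"fingers":0.5},{"x":0,"y":0,"z":0,"wx":0,"wy":0,"wz":10,"fingers":0.5},{"x":0,"y":0,"z":0,"wx":0,"wy":0,"wz":10,"fingers":0.5},{"x":0,"y":0,"z":0,"wx":0,"wy":0,"wz":10,"fingers":0.5},{"x":0,"y":0,"z":0,"wx":0,"wy":0,"wz":10,"fingers":0.5},{"x":0,"y":0,"z":0,"wx":0,"wy":0,"wz":8,"fingers":0.5}]' 20
python3 - <<'E'
from h import *
from station import optics,r
s=r.get_state();m=optics.camera_model("wrist");im=optics.capture("wrist");cv2.imwrite("pics/w2.png",im[:,:,::-1])
np.save("w2.npy",m,allow_pickle=True);print(s["tcp_pos"],Ro.from_quat(s["eef_rot"]).as_matrix().round(3),s["q"],s["opening"],s["clock"])
print(proj(m,[.502,.237,.096]))
E
```

```text
clock: 2.85
tcp_pos: [0.4994, 0.237, 0.2165]
eef_rot: [0.94, 0.342, 0.0, -0.0]
force: [0.3, 0.4, -0.4]
opening: 0.0468
finger_force: 0.0
[0.49939395 0.23695079 0.21650113] [[ 0.766  0.642  0.   ]
 [ 0.642 -0.766  0.   ]
 [ 0.     0.    -1.   ]] [2.37873450e-01 1.78782955e-02 1.80821838e+00 1.19808347e-05
 1.31543982e+00 1.11114645e+00] 0.04681304920593627 2.85
[[321.47012417 195.09385717]]
```

View pics/w2.png

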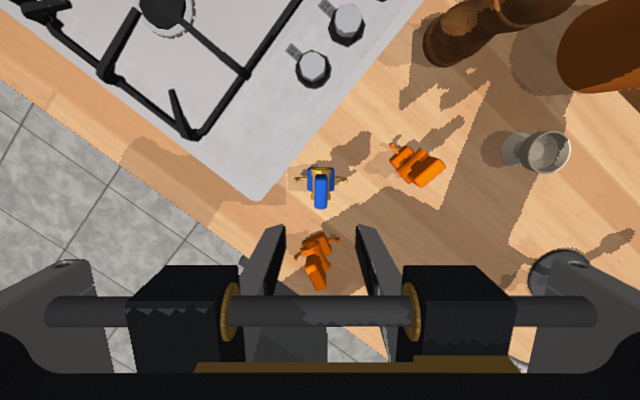

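Run:
```python
from h import *
from scipy.optimize import minimize
m=np.load("w2.npy",allow_pickle=True).item();im=cv2.imread("pics/w2.png");S=8;x0,y0=285,155
big=cv2.resize(im[y0:y0+65,x0:x0+70],None,fx=S,fy=S,interpolation=cv2.INTER_CUBIC);h=cv2.cvtColor(big,cv2.COLOR_BGR2HSV)
blue=((h[...,0]>105)&(h[...,0]<130)&(h[...,1]>120)&(h[...,2]>22)).astype(np.uint8)
def box(hx,hy,z0,z1): return np.array([[a*hx,b*hy,z] for a in(-1,1) for b in(-1,1) for z in(z0,z1)])
tab,foot=box(.017,.007,.064,.096),box(.015,.018,0,.021)
def uv(b,p): 
    R=Ro.from_euler("z",p[2]).as_matrix();return (proj(m,b@R.T+[p[0],p[1],0])-[x0,y0]+.5)*S
def cost(p):
    k=np.zeros_like(blue)
    for b in(tab,foot): cv2.fillConvexPoly(k,cv2.convexHull(np.round(uv(b,p)*16).astype(np.int32)),1,shift=4)
    return 1-(k&blue).sum()/(k|blue).sum()
for a in(.6,.7,.8):
    g=[.5,.237,a];t=minimize(cost,g,method="Nelder-Mead",options=dict(initial_simplex=[g,[.51,.237,a],[.5,.247,a],[.5,.237,a+.15]],maxiter=400));print(t.fun,t.x,np.degrees(t.x[2]))
# bright top face rows
for y in range(165,215,3):
    q=np.nonzero(blue[(y-y0)*S])[0]/S+x0-.5
    if len(q): print(y,q.min().round(1),q.max().round(1))
```

```text
0.3965609170887763 [0.50313566 0.23970625 0.68486448] 39.239844227318656
0.39660113295568145 [0.50299659 0.23966225 0.69155341] 39.62309165923657
0.3968991473487876 [0.5028682  0.24007025 0.69514996] 39.82915889169837
168 309.1 310.0
171 307.0 333.4
174 306.9 333.5
177 307.0 333.6
180 307.2 333.2
183 307.2 333.2
186 307.2 333.0
189 307.2 332.9
192 314.5 326.4
195 314.5 326.4
198 314.2 326.2
201 314.2 326.0
204 314.2 325.9
207 314.6 325.6
```

```bash
python3 -m creep '[{"x":0.004,"y":0,"z":0.04,"wx":0,"wy":0,"wz":0,"fingers":0.5},{"x":0,"y":0,"z":0.04,"wx":0,"wy":0,"wz":0,"fingers":0.5},{"x":0,"y":0,"z":0.03,"wx":0,"wy":0,"wz":0,"fingers":0.5},{"x":0,"y":0,"z":0.02,"wx":0,"wy":0,"wz":0,"fingers":0.5},{"x":0,"y":0,"z":0.0105,"wx":0,"wy":0,"wz":0,"fingers":0.5},{"x":0,"y":0,"z":0,"wx":0,"wy":0,"wz":0,"fingers":0.5},{"x":0,"y":0,"z":0,"wx":0,"wy":0,"wz":0,"fingers":0.1},{"x":0,"y":0,"z":0,"wx":0,"wy":0,"wz":0,"fingers":0.1},{"x":0,"y":0,"z":0,"wx":0,"wy":0,"wz":0,"fingers":0.1},{"x":0,"y":0,"z":0,"wx":0,"wy":0,"wz":0,"fingers":0.1}]' 25
```

```text
clock: 4.15
tcp_pos: [0.5027, 0.2396, 0.0763]
eef_rot: [0.939, 0.344, 0.0, 0.0]
force: [0.0, -0.2, 0.5]
opening: 0.0139
finger_force: 25.0
```

```bash
python3 -m creep '[{"x":0,"y":0,"z":-0.02,"wx":0,"wy":0,"wz":0,"fingers":0.1},{"x":0,"y":0,"z":-0.04,"wx":0,"wy":0,"wz":0,"fingers":0.1},{"x":0,"y":0,"z":-0.044,"wx":0,"wy":0,"wz":0,"fingers":0.1},{"x":0,"y":0,"z":-0.04,"wx":0,"wy":0,"wz":0,"fingers":0.1},{"x":-0.0262,"y":0.0276,"z":0,"wx":0,"wy":0,"wz":0,"fingers":0.1},{"x":-0.0262,"y":0.0276,"z":0,"wx":0,"wy":0,"wz":0,"fingers":0.1},{"x":-0.0262,"y":0.0276,"z":0,"wx":0,"wy":0,"wz":0,"fingers":0.1},{"x":-0.0262,"y":0.0276,"z":0,"wx":0,"wy":0,"wz":0,"fingers":0.1},{"x":-0.0262,"y":0.0276,"z":0,"wx":0,"wy":0,"wz":0,"fingers":0.1},{"x":0,"y":0,"z":0,"wx":0,"wy":0,"wz":-10.5,"fingers":0.1},{"x":0,"y":0,"z":0,"wx":0,"wy":0,"wz":-10.5,"fingers":0.1},{"x":0,"y":0,"z":0,"wx":0,"wy":0,"wz":-10.5,"fingers":0.1},{"x":0,"y":0,"z":0,"wx":0,"wy":0,"wz":-10.5,"fingers":0.1},{"x":0,"y":0,"z":0.028,"wx":0,"wy":0,"wz":-10.5,"fingers":0.1},{"x":0,"y":0,"z":0.028,"wx":0,"wy":0,"wz":0,"fingers":0.1},{"x":0,"y":0,"z":0,"wx":0,"wy":0,"wz":0,"fingers":0.1},{"x":0,"y":0,"z":0,"wx":0,"wy":0,"wz":0,"fingers":0.1}]' 25
python3 - <<'E'
from h import *
from station import optics,r
s=r.get_state();p=s["tcp_pos"];R=Ro.from_quat(s["eef_rot"]).as_matrix();print(p,R[:,0],s["force"])
yaw=np.arctan2(R[1,0],R[0,0]);print(np.degrees(yaw));Z=p[2]-.0763
Rz=Ro.from_euler("z",yaw).as_matrix()
def P(L): return np.array(L)@Rz.T+[p[0],p[1],Z]
rim=[[sx*.019,.013*np.cos(t),.042+.013*np.sin(t)] for sx in(-1,1) for t in np.linspace(0,6.28,24)]
ft=[[a*.015,b*.018,z] for a in(-1,1) for b in(-1,1) for z in(0,.021)]
tb=[[a*.017,b*.007,z] for a in(-1,1) for b in(-1,1) for z in(.064,.096)]
out=[]
Rl=rail(.6233,-.129,-.2142,.13)[:,:3]
for c,(x0,y0,w,h) in(("top",(270,185,100,60)),("side",(300,170,100,75))):
    im=optics.capture(c)[:,:,::-1];m=optics.camera_model(c);cv2.imwrite(f"pics/{c}1.png",im);k=4
    a=cv2.resize(im[y0:y0+h,x0:x0+w],None,fx=k,fy=k,interpolation=cv2.INTER_CUBIC);b=a.copy()
    for L,col in((P(rim),(0,0,255)),(P(ft),(0,255,0)),(P(tb),(255,0,255)),(Rl,(0,0,255))):
        for u,v in proj(m,L): cv2.circle(b,(int((u-x0+.5)*k),int((v-y0+.5)*k)),1,col,-1)
    out.append(np.hstack([a,b]))
cv2.imwrite("pics/chk.png",np.vstack(out))
E
```

```text
clock: 6.28
tcp_pos: [0.4921, 0.0495, 0.1649]
eef_rot: [0.69, 0.724, 0.0, 0.0]
force: [0.1, 1.3, -1.6]
opening: 0.0142
finger_force: 25.0
[0.49210636 0.04952077 0.16485936] [-4.77682096e-02  9.98858435e-01 -1.56956255e-04] [ 0.08851488  1.27160754 -1.61803902]
92.7379587606684
```

View pics/chk.png

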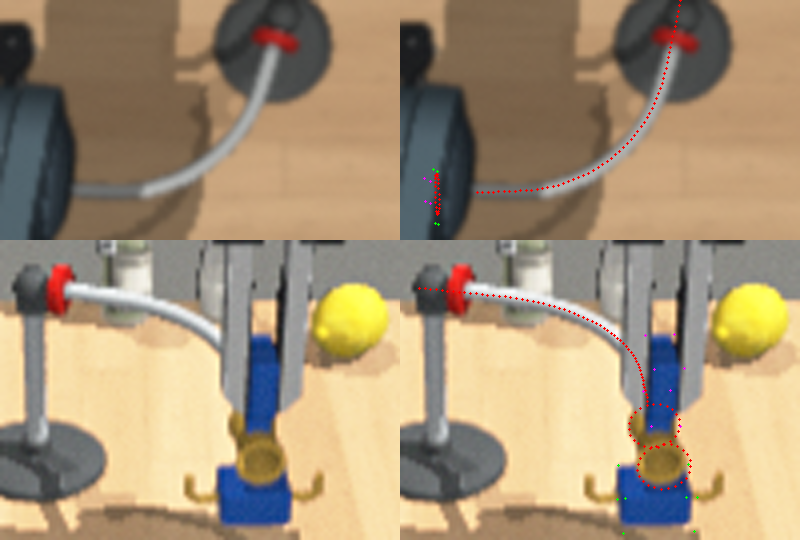

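Run:
```python
from h import *
from station import optics,r
m=optics.camera_model("side");im0=cv2.imread("pics/side0.png");im1=cv2.imread("pics/side1.png")
h=cv2.cvtColor(im0,cv2.COLOR_BGR2HSV);k=(h[...,1]<35)&(h[...,2]>150)
Rl=rail(.6233,-.129,-.2142,.13,400);uv=proj(m,Rl[:,:3])
# perpendicular profile centres
for i in range(90,400,25):
    a=uv[i];t=uv[i]-uv[i-5];t/=np.linalg.norm(t);n=np.array([-t[1],t[0]]);n=n if n[1]>0 else -n
    d=np.arange(-6,6.01,.1);pts=a+d[:,None]*n
    v=cv2.remap(im0,pts[:,0].astype(np.float32)[None],pts[:,1].astype(np.float32)[None],cv2.INTER_LINEAR)[0].astype(int)
    sat=v.max(1)-v.min(1);q=d[(sat<28)&(v.mean(1)>140)];print(i,a.round(1),n.round(2),"off",q.mean().round(2) if len(q) else None,q.min().round(1),q.max().round(1))
e=Rl[-1,:3];th=Rl[-1,3];ax=np.array([np.cos(th),np.sin(th),0])
sph=[e+.005*np.array([np.cos(a)*np.cos(b),np.sin(a)*np.cos(b),np.sin(b)]) for a in np.linspace(0,6.3,40) for b in np.linspace(-1.57,1.57,21)]
u=proj(m,sph);print("pred tip bbox",u.min(0),u.max(0)); kk=k[195:220,352:370];ys,xs=np.nonzero(kk);print("seen max row",ys.max()+195,[ (xs[ys==y].min()+352,xs[ys==y].max()+352) for y in range(12,19) if (ys==y).any()])
s=r.get_state();p=s["tcp_pos"];R=Ro.from_quat(s["eef_rot"]).as_matrix();yaw=np.arctan2(R[1,0],R[0,0])
ft=np.array([[a*.015,b*.018,z] for a in(-1,1) for b in(-1,1) for z in(0,.021)])@Ro.from_euler("z",yaw).as_matrix().T+[p[0],p[1],p[2]-.0763]
u=proj(m,ft);print("foot pred",u.min(0),u.max(0))
h=cv2.cvtColor(im1,cv2.COLOR_BGR2HSV);b=(h[...,0]>105)&(h[...,0]<130)&(h[...,1]>120)&(h[...,2]>22);b[:225]=0;b[260:]=0;b[:,:340]=0;b[:,390:]=0
ys,xs=np.nonzero(b);print("foot seen",xs.min()-.5,ys.min()-.5,xs.max()+.5,ys.max()+.5)
o,d=ray(m,u.mean(0));print("px per m",365/ (np.array(m["R"])@p+m["t"])[2])
```

```text
90 [323.3 183.5] [-0.1  1. ] off -1.0 -3.1 1.1
115 [328.6 184.1] [-0.14  0.99] off -2.4 -6.0 1.2
140 [333.7 185. ] [-0.21  0.98] off -1.25 -6.0 4.9
165 [338.6 186.3] [-0.28  0.96] off -0.8 -2.7 1.1
190 [343.1 187.9] [-0.36  0.93] off -0.65 -2.3 1.0
215 [347.3 189.7] [-0.44  0.9 ] off -0.27 -2.0 1.9
240 [351.  191.8] [-0.54  0.84] off -2.29 -6.0 2.0
265 [354.1 194.2] [-0.64  0.77] off -1.03 -6.0 1.4
290 [356.7 196.8] [-0.76  0.65] off 0.06 -1.8 2.4
315 [358.6 199.5] [-0.87  0.49] off 0.5 -1.4 2.4
340 [359.7 202.5] [-0.96  0.28] off 0.4 -1.6 2.4
365 [360.5 205.5] [-0.97  0.23] off 0.85 -1.1 2.8
390 [361.2 208.6] [-0.97  0.23] off 1.45 -0.6 3.5
pred tip bbox [359.10644252 207.39356514] [363.86821525 212.12484694]
seen max row 213 [(np.int64(358), np.int64(361)), (np.int64(358), np.int64(361)), (np.int64(358), np.int64(362)), (np.int64(358), np.int64(362)), (np.int64(358), np.int64(362)), (np.int64(358), np.int64(362)), (np.int64(360), np.int64(361))]
foot pred [353.63053869 225.25146343] [373.59426371 242.50062428]
foot seen 354.5 226.5 372.5 240.5
px per m 510.5460887847225
```

Run:
```python
from h import *
from station import optics
m=optics.camera_model("top");im=cv2.imread("pics/top0.png");x0,y0,k=192,218,9
a=cv2.resize(im[y0:y0+32,x0:x0+40],None,fx=k,fy=k,interpolation=cv2.INTER_CUBIC);b=a.copy()
Rz=Ro.from_euler("z",np.radians(40.2)).as_matrix()
def box(hx,hy,z0,z1): return np.array([[a*hx,b*hy,z] for a in(-1,1) for b in(-1,1) for z in(z0,z1)])
for B,c in((box(.017,.007,.064,.096),(0,0,255)),(box(.015,.018,0,.021),(0,255,0)),(np.array([[0,-.033,.021],[0,.033,.021]]),(255,255,0))):
    for u,v in proj(m,B@Rz.T+[.5027,.2396,0]): cv2.circle(b,(int((u-x0+.5)*k),int((v-y0+.5)*k)),3,c,-1)
cv2.imwrite("pics/tz.png",np.hstack([a,b]))
```

```text
(no output)
```

View pics/tz.png

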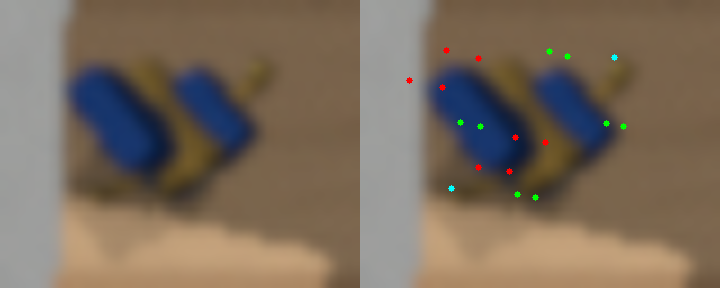

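```bash
python3 -m creep '[{"x":0,"y":0.003,"z":0,"wx":0,"wy":0,"wz":0,"fingers":0.1},{"x":-0.006,"y":0,"z":0,"wx":0,"wy":0,"wz":0,"fingers":0.1},{"x":-0.006,"y":0,"z":0,"wx":0,"wy":0,"wz":0,"fingers":0.1},{"x":-0.004,"y":0,"z":0,"wx":0,"wy":0,"wz":0,"fingers":0.1},{"x":0,"y":0,"z":0,"wx":0,"wy":0,"wz":0,"fingers":0.1},{"x":0,"y":0,"z":0,"wx":0,"wy":0,"wz":0,"fingers":0.1}]' 25; python3 -m creep '[{"x":-0.003,"y":0,"z":0,"wx":0,"wy":0,"wz":0,"fingers":0.1},{"x":-0.003,"y":0,"z":0,"wx":0,"wy":0,"wz":0,"fingers":0.1},{"x":0,"y":0,"z":0,"wx":0,"wy":0,"wz":0,"fingers":0.1}]';  python3 -m creep '[{"x":-0.003,"y":0,"z":0,"wx":0,"wy":0,"wz":0,"fingers":0.1},{"x":0,"y":0,"z":0,"wx":0,"wy":0,"wz":0,"fingers":0.1}]'
```

```text
clock: 7.12
tcp_pos: [0.4953, 0.0337, 0.1639]
eef_rot: [0.69, 0.724, -0.0, -0.0]
force: [0.3, -0.3, -2.1]
opening: 0.0137
finger_force: 25.0
clock: 7.5
tcp_pos: [0.4957, 0.0275, 0.164]
eef_rot: [0.69, 0.724, 0.0, 0.0]
force: [-0.1, 0.7, -2.0]
opening: 0.0137
finger_force: 25.0
clock: 7.75
tcp_pos: [0.4958, 0.0246, 0.164]
eef_rot: [0.69, 0.724, -0.0, -0.0]
force: [0.0, 0.4, -1.6]
opening: 0.0138
finger_force: 25.0
```

```bash
for i in 1 2 ; do python3 -m creep '[{"x":-0.002,"y":0,"z":0,"wx":0,"wy":0,"wz":0,"fingers":0.1},{"x":-0.001,"y":0,"z":0,"wx":0,"wy":0,"wz":0,"fingers":0.1}]' 20 | egrep 'tcp|force:'; done;  python3 -m creep '[{"x":-0.002,"y":0,"z":0,"wx":0,"wy":0,"wz":0,"fingers":0.1},{"x":-0.002,"y":0,"z":0,"wx":0,"wy":0,"wz":0,"fingers":0.1}]' | egrep 'tcp|force:'
```

```text
tcp_pos: [0.496, 0.0216, 0.1639]
force: [0.1, 0.7, -1.6]
finger_force: 20.0
tcp_pos: [0.4961, 0.0186, 0.164]
force: [-0.3, 0.4, -2.5]
finger_force: 20.0
tcp_pos: [0.4963, 0.0146, 0.164]
force: [-0.2, 0.7, -1.2]
finger_force: 20.0
```

```bash
for i in 1 2 3; do python3 -m creep '[{"x":-0.002,"y":0,"z":0,"wx":0,"wy":0,"wz":0,"fingers":0.1},{"x":-0.002,"y":0,"z":0,"wx":0,"wy":0,"wz":0,"fingers":0.1}]' | egrep 'tcp|force:'; done
python3 - <<'E'
from h import *
from station import r
s=r.get_state();print(s["torque"],s["force"])
p=s["tcp_pos"]; 
for q in((.6258,-.1275),): print(np.hypot(p[0]-q[0],p[1]-q[1]))
E
```

```text
tcp_pos: [0.4965, 0.0106, 0.164]
force: [-0.3, -0.1, -1.8]
finger_force: 20.0
tcp_pos: [0.4967, 0.0066, 0.164]
force: [-0.2, -0.0, -2.1]
finger_force: 20.0
tcp_pos: [0.4969, 0.0026, 0.164]
force: [0.3, 0.3, -1.7]
finger_force: 20.0
[-0.05164641  0.0861561   0.01231948] [ 0.2921259   0.27531196 -1.73644791]
0.1831636372073193
```

```bash
Z='"z":0,"wx":0,"wy":0,"wz":0,"fingers":0.1'; python3 -m creep '[{"x":0,"y":0.002,"z":0,"wx":0,"wy":0,"wz":0,"fingers":0.1},{"x":0,"y":0,"z":0,"wx":0,"wy":0,"wz":0,"fingers":0.1}]' | egrep 'tcp|force:';python3 -m creep '[{"x":0,"y":-0.002,"z":0,"wx":0,"wy":0,"wz":0,"fingers":0.1},{"x":0,"y":-0.002,"z":0,"wx":0,"wy":0,"wz":0,"fingers":0.1},{"x":0,"y":0,"z":0,"wx":0,"wy":0,"wz":0,"fingers":0.1}]' | egrep 'tcp|force:'; python3 -m creep '[{"x":0,"y":0.002,"z":0.002,"wx":0,"wy":0,"wz":0,"fingers":0.1},{"x":0,"y":0,"z":0,"wx":0,"wy":0,"wz":0,"fingers":0.1}]' | egrep 'tcp|force:';python3 -m creep '[{"x":0,"y":0,"z":-0.002,"wx":0,"wy":0,"wz":0,"fingers":0.1},{"x":0,"y":0,"z":-0.002,"wx":0,"wy":0,"wz":0,"fingers":0.1},{"x":0,"y":0,"z":0,"wx":0,"wy":0,"wz":0,"fingers":0.1}]' | egrep 'tcp|force:'
```

```text
tcp_pos: [0.4984, 0.0029, 0.1636]
force: [-2.3, -0.9, -2.1]
finger_force: 20.0
tcp_pos: [0.4953, 0.0027, 0.1643]
force: [1.5, -0.7, -2.2]
finger_force: 20.0
tcp_pos: [0.4968, 0.0028, 0.1617]
force: [-1.3, -0.3, -1.3]
finger_force: 20.0
tcp_pos: [0.4967, 0.0028, 0.1658]
force: [-0.2, -0.1, -3.4]
finger_force: 20.0
```

```bash
python3 -m creep '[{"x":0,"y":0,"z":0.0022,"wx":0,"wy":0,"wz":0,"fingers":0.1},{"x":-0.0044,"y":0,"z":0,"wx":0,"wy":0,"wz":0,"fingers":0.1},{"x":-0.0044,"y":0,"z":0,"wx":0,"wy":0,"wz":0,"fingers":0.1},{"x":-0.0044,"y":0,"z":0,"wx":0,"wy":0,"wz":0,"fingers":0.1},{"x":0,"y":0,"z":0,"wx":0,"wy":0,"wz":0,"fingers":0.1}]' | egrep 'tcp|force:'; python3 -m creep '[{"x":-0.0044,"y":0,"z":0,"wx":0,"wy":0,"wz":0,"fingers":0.1},{"x":-0.0044,"y":0,"z":0,"wx":0,"wy":0,"wz":0,"fingers":0.1},{"x":-0.0044,"y":0,"z":0,"wx":0,"wy":0,"wz":0,"fingers":0.1},{"x":0,"y":0,"z":0,"wx":0,"wy":0,"wz":0,"fingers":0.1}]' | egrep 'tcp|force:';python3 -m creep '[{"x":-0.00436,"y":0.0001,"z":0,"wx":0,"wy":0,"wz":-2.5,"fingers":0.1},{"x":-0.00436,"y":0.0001,"z":0,"wx":0,"wy":0,"wz":-2.5,"fingers":0.1},{"x":0,"y":0,"z":0,"wx":0,"wy":0,"wz":0,"fingers":0.1}]'; python3 -c "
from station import r
print(r.get_state()['torque'])"
```

```text
tcp_pos: [0.4975, -0.011, 0.1638]
force: [-1.1, 0.1, -2.4]
finger_force: 20.0
tcp_pos: [0.4981, -0.0241, 0.1637]
force: [-0.5, 0.0, -3.4]
finger_force: 20.0
clock: 12.0
tcp_pos: [0.4988, -0.0325, 0.1636]
eef_rot: [0.658, 0.753, -0.0, -0.0]
force: [-1.8, -1.3, -2.9]
opening: 0.0139
finger_force: 20.0
[-0.05264751  0.50548367 -0.00464555]
```

```bash
python3 -m creep '[{"x":-0.00436,"y":-0.0004,"z":0.0005,"wx":0,"wy":0,"wz":-2.5,"fingers":0.1},{"x":-0.00436,"y":0.0001,"z":0,"wx":0,"wy":0,"wz":-2.5,"fingers":0.1},{"x":-0.00436,"y":0.0001,"z":0,"wx":0,"wy":0,"wz":-2.5,"fingers":0.1},{"x":-0.00436,"y":0.0001,"z":0,"wx":0,"wy":0,"wz":-2.5,"fingers":0.1},{"x":0,"y":0,"z":0,"wx":0,"wy":0,"wz":0,"fingers":0.1}]' | egrep 'tcp|force:|rot'; python3 -c "
from station import r
from scipy.spatial.transform import Rotation as R
s=r.get_state();q=R.from_quat(s['eef_rot']);print(q.inv().apply(s['force']),q.inv().apply(s['torque']))"
```

```text
tcp_pos: [0.5025, -0.0496, 0.1634]
eef_rot: [0.59, 0.807, -0.0, 0.0]
force: [-1.4, -0.8, -2.0]
finger_force: 20.0
[-0.33829917 -1.53296534  1.9962611 ] [ 0.42376177 -0.11304906  0.03004651]
```

```bash
python3 -m creep '[{"x":-0.00436,"y":-0.0005,"z":0,"wx":0,"wy":0,"wz":-2.5,"fingers":0.1},{"x":-0.00436,"y":0.0001,"z":0,"wx":0,"wy":0,"wz":-2.5,"fingers":0.1},{"x":-0.00436,"y":0.0001,"z":0,"wx":0,"wy":0,"wz":-2.5,"fingers":0.1},{"x":-0.00436,"y":0.0001,"z":0,"wx":0,"wy":0,"wz":-2.5,"fingers":0.1},{"x":0,"y":0,"z":0,"wx":0,"wy":0,"wz":0,"fingers":0.1}]' | egrep 'tcp|force:|rot'
cat > st.py <<'E'
from station import r
from scipy.spatial.transform import Rotation as R
import numpy as np
s=r.get_state();q=R.from_quat(s['eef_rot']);print('toolF',q.inv().apply(s['force']).round(2),'toolT',q.inv().apply(s['torque']).round(2),'d',np.hypot(*(s['tcp_pos'][:2]-[.6258,-.1275])).round(4),'yaw',np.degrees(np.arctan2(*q.as_matrix()[[1,0],0])).round(1))
E
python3 st.py
```

```text
tcp_pos: [0.5089, -0.0658, 0.1635]
eef_rot: [0.518, 0.856, -0.0, 0.001]
force: [-1.3, -1.1, -1.6]
finger_force: 20.0
toolF [-0.4  -1.66  1.56] toolT [ 0.25 -0.15  0.  ] d 0.1322 yaw 117.7
```

```bash
python3 -m creep '[{"x":-0.00436,"y":-0.0005,"z":0,"wx":0,"wy":0,"wz":-2.5,"fingers":0.1},{"x":-0.00436,"y":0.0001,"z":0,"wx":0,"wy":0,"wz":-2.5,"fingers":0.1},{"x":-0.00436,"y":0.0001,"z":0,"wx":0,"wy":0,"wz":-2.5,"fingers":0.1},{"x":-0.00436,"y":0.0001,"z":0,"wx":0,"wy":0,"wz":-2.5,"fingers":0.1},{"x":-0.00436,"y":0.0001,"z":0,"wx":0,"wy":0,"wz":-2.5,"fingers":0.1},{"x":-0.00436,"y":0.0001,"z":0,"wx":0,"wy":0,"wz":-2.5,"fingers":0.1},{"x":0,"y":0,"z":0,"wx":0,"wy":0,"wz":0,"fingers":0.1}]' | egrep 'tcp|force:'; python3 st.py
```

```text
tcp_pos: [0.5235, -0.0873, 0.1635]
force: [0.5, -0.1, -1.6]
finger_force: 20.0
toolF [-0.41  0.33  1.58] toolT [ 0.17 -0.05  0.01] d 0.1099 yaw 132.6
```

```bash
python3 -m creep '[{"x":-0.00436,"y":0.0001,"z":0,"wx":0,"wy":0,"wz":-2.5,"fingers":0.1},{"x":-0.00436,"y":0.0001,"z":0,"wx":0,"wy":0,"wz":-2.5,"fingers":0.1},{"x":-0.00436,"y":0.0001,"z":0,"wx":0,"wy":0,"wz":-2.5,"fingers":0.1},{"x":-0.00436,"y":0.0001,"z":0,"wx":0,"wy":0,"wz":-2.5,"fingers":0.1},{"x":-0.00436,"y":0.0001,"z":0,"wx":0,"wy":0,"wz":-2.5,"fingers":0.1},{"x":-0.00436,"y":0.0001,"z":0,"wx":0,"wy":0,"wz":-2.5,"fingers":0.1},{"x":0,"y":0,"z":0,"wx":0,"wy":0,"wz":0,"fingers":0.1}]' | egrep 'tcp|force:'; python3 st.py
```

```text
tcp_pos: [0.5434, -0.104, 0.1634]
force: [0.2, -2.6, -0.9]
finger_force: 20.0
toolF [-1.61 -2.12  0.89] toolT [ 0.28 -0.08  0.05] d 0.0857 yaw 147.6
```

```bash
python3 -m creep '[{"x":-0.00436,"y":-0.0006,"z":-0.0004,"wx":0,"wy":0,"wz":-2.5,"fingers":0.1},{"x":-0.00436,"y":0.0001,"z":0,"wx":0,"wy":0,"wz":-2.5,"fingers":0.1},{"x":-0.00436,"y":0.0001,"z":0,"wx":0,"wy":0,"wz":-2.5,"fingers":0.1},{"x":-0.00436,"y":0.0001,"z":0,"wx":0,"wy":0,"wz":-2.5,"fingers":0.1},{"x":0,"y":0,"z":0,"wx":0,"wy":0,"wz":0,"fingers":0.1}]' | egrep 'tcp|force:'; python3 st.py
```

```text
tcp_pos: [0.5585, -0.1122, 0.1638]
force: [0.5, -0.2, -1.3]
finger_force: 20.0
toolF [-0.54  0.    1.32] toolT [-0.02  0.07 -0.02] d 0.0691 yaw 157.6
```

```bash
python3 -m creep '[{"x":-0.00436,"y":0,"z":0,"wx":0,"wy":0,"wz":-2.5,"fingers":0.1},{"x":-0.00436,"y":0,"z":-0.0002,"wx":0,"wy":0,"wz":-2.5,"fingers":0.1},{"x":-0.00436,"y":0,"z":0,"wx":0,"wy":0,"wz":-2.5,"fingers":0.1},{"x":-0.00436,"y":0,"z":0,"wx":0,"wy":0,"wz":-2.5,"fingers":0.1},{"x":0,"y":0,"z":0,"wx":0,"wy":0,"wz":0,"fingers":0.1}]' | egrep 'tcp|force:'; python3 st.py;  python3 -m creep '[{"x":-0.003,"y":0,"z":0,"wx":0,"wy":0,"wz":0,"fingers":0.1},{"x":-0.002,"y":0,"z":0,"wx":0,"wy":0,"wz":0,"fingers":0.1},{"x":0,"y":0,"z":0,"wx":0,"wy":0,"wz":0,"fingers":0.1}]' | egrep 'tcp|force:'; python3 st.py
```

```text
tcp_pos: [0.5735, -0.1176, 0.1636]
force: [-4.4, -0.3, 0.2]
finger_force: 20.0
toolF [ 4.27 -1.2  -0.21] toolT [0.3  0.97 0.07] d 0.0533 yaw 167.7
tcp_pos: [0.5771, -0.1184, 0.1636]
force: [-10.9, 2.0, 3.4]
finger_force: 20.0
toolF [11.05 -0.39 -3.29] toolT [0.26 1.95 0.07] d 0.0495 yaw 167.7
```

```bash
cat > gap.py <<'E'
from h import *
from station import optics
im=optics.capture("side");m=optics.camera_model("side");cv2.imwrite("pics/gap.png",im[:,:,::-1])
h=cv2.cvtColor(im,cv2.COLOR_RGB2HSV)
def cl(p):
    H,S,V=map(int,p)
    if S<45: return "w" if V>140 else ("g" if V>70 else "k")
    if (H<6 or H>174) and S>150: return "R"
    if 105<H<130 and S>110: return "B"
    if 14<=H<32 and S>110: return "y"
    return "."
for y in range(168,206): print(y,"".join(cl(h[y,x]) for x in range(296,362)))
print(proj(m,[[.6258-.022*np.cos(.2142),-.1275+.022*np.sin(.2142),.131],[.6258-.041*np.cos(.2142),-.1275+.041*np.sin(.2142),.131],[.577,-.1184,.13]]))
E
python3 gap.py
```

```text
168 gggggwwwggwgggwwggwgB.wwwwwwwgBBBBBwwwwwwwwwggwgwggggwggggwwwwwwww
169 gggwwwwggggwwgggwwwgB.wwwwwwwgBBBBBwwwwwwgwwwwgwgwgwwwgggggwwwwwww
170 wgwgwwgwgwgwwwgwwgwgBwwwwwwwwgBBBBBw.wwwwwwwggwgwwwgwggggggwwwwwwg
171 ggwwwgggwwgwwgwwwwwwB.wwwwwwwgBBBBBg...wgwwwwwwwgggwggggwwwwwwwwwg
172 ggwgwwwwwggggwgwggwgB.wwwwwwwgBBBBBg.ggggwwgwwgwgwgwwgggwwwwwwwwww
173 wgwwgwggwwgwgwwwwwwgB.wwwwwwwgBBBBBgggwwwwwgwwgggggwwggwwwwwwwwwwg
174 wgwgwwgggwgwwggwwgggB.wwwwwwwg.BBBBwwwwwwwwwggggwgwggggwwwwwwwwwww
175 ggwgwwggwwggwwwgwwwwgBgggggggg.BBB.gwwwwwwwgwwwwwgwgwggwwwwwwwwwww
176 gwgggwgggggggggwg.....gggggggg.BBBgwwwwwwwwwwggwgggwwggwwwwwwwwwww
177 ggwgwwgwggkkkkgggRRRR.gggBBB...ggwwwwwwwwwwggwwwgwwwgggwwwwwwwwwww
178 wgggwgwgggkggkggwRRR.ygggBBBBBBggwwwwwwwwwwgwgggggwwggwwwwwwwwwwww
179 gwwgwwwggkggggkk.RRRyyy..BBBBB.y.....wwwwwwggwgwwwwwggwwwwwwwwwwww
180 ggwwgwwgkkkgkkk.RRR.yyyyyBBBBB.yyyyy.wwwwwwgwgwwwgwwggwwwwwwwwwwww
181 gwgwwwgkkkkkgkk.RRR.yyyyygg..gyyyyyyywwwwwwggwwggwwwggwwwwwwwwwwww
182 wgwggwgkkkkkkkk.RRR.yyyyyyyyyyyyyyyy.wwwwwwwwggwwwgwggwwwwwwwwwwww
183 gggwgwggkkkkkkk.RRR.yyyyyyyyyyy
[... 985 characters left out ...]
BBB..BBBBBBBB.......................ggggg...
198 ..........ggggg.......BB.y.gBBBBBB.w.......................gggg...
199 ..........wgggg.......BB.yyyBBBBBBg.........................gggg..
200 ..........wgggg........BByyyBBBBBB...........................ggg..
201 ..........wgggg.......wB.yy.BBBBB............................gggg.
202 ..........ggggg..........yy....wg............................gggg.
203 ..........ggggg...............................................gggg
204 ..........ggggg...............................................gggg
205 ..........wgggg...............................................gggg
[[312.01668304 182.33815273]
 [319.6391255  183.0946861 ]
 [323.26335837 183.54208396]]
```

```bash
python3 -m creep '[{"x":0.001,"y":0,"z":0,"wx":0,"wy":0,"wz":0,"fingers":0.1},{"x":0,"y":0,"z":0.0005,"wx":0,"wy":0,"wz":0,"fingers":0.1},{"x":0,"y":0,"z":0,"wx":0,"wy":0,"wz":0,"fingers":0.1}]' 8 | egrep 'tcp|force:'; python3 st.py; python3 -m creep '[{"x":0,"y":0,"z":0,"wx":0,"wy":0,"wz":0,"fingers":0.35},{"x":0,"y":0,"z":0,"wx":0,"wy":0,"wz":0,"fingers":0.35},{"x":0,"y":0,"z":0,"wx":0,"wy":0,"wz":0,"fingers":0.35},{"x":0,"y":0,"z":0,"wx":0,"wy":0,"wz":0,"fingers":0.35}]' | egrep 'tcp|force:|open'; python3 gap.py | sed -n '9,36p'
```

```text
tcp_pos: [0.5785, -0.1187, 0.1636]
force: [-5.2, -0.3, 1.7]
finger_force: 8.0
toolF [ 4.99 -1.37 -1.72] toolT [0.26 1.07 0.05] d 0.0482 yaw 167.7
tcp_pos: [0.5789, -0.1188, 0.1635]
force: [-0.5, -0.2, -0.2]
opening: 0.0331
finger_force: 0.0
176 ggwgwwgggggggggwg...ggwwwwww.BBBBBB.wwwwwwwgwwggggwgwggwwwwwwwwwww
177 wwggwwwwggkkggggwRRR.ggggggg.BBBB..wwwwwwwwgggwwggwwggwwwwwwwwwwww
178 wwgggwggggkggkggwRRR...ggggg.BBBggwwwwwwwwwgwgwwwgwwggwwwwwwwwwwww
179 wggwwwwgggkgggkk.RRR.yy.ygBBBBB.gwwwwwwwwwwwwggwwwgwggwwwwwwwwwwww
180 wggwwgwgkkggggk.RRRRyyyyygBBBBB.y....wwwwwwgwwwwgwgwggwwwwwwwwwwww
181 wgwgwwgkkkkkgkk.RRR.yyyyygBBBBgyyyyyywwwwwwgwwgwggwwggwwwwwwwwwwww
182 wgwwwggkkkkkkkk.RRR.yyyyyy....yyyyyyywwwwwwwgwwgggwwggwwwwwwwwwwww
183 ggwgwwwgkkkkkkk.RRR.yyyyyyyyyyyyyyyywwwwwwwgwgwgwwwwwgwwwwwwwwwwww
184 wwwwwwwgkkkkkkkRRRR.yyyyyyyyyyyyyyy.wwwwwwwwggwwwwgwggwwwwwwwwwwww
185 ........kkkkkkk.RRR.yyyyyyyyyyyyyyy.wwwwwwwwggw.......wwwwwwwwwwww
186 ........gkkkkkk.RRR.yyyyyyyyyyyyyyy.ggwwwwwwggww......wwwwwwwwwwww
187 .........kkkkkk.RRR.yyyyyyyyyyyyyyyyyggggggwgggggw....wwwwwwwwwwww
188 ...
[... 428 characters left out ...]
.....ggwgg......wBBBBBBBBBBBBB....................ggggg......
195 ..........ggggg.......BBBBBBBBBBBBB.....................ggggg.....
196 ..........ggggg.......BBBBBBBBBBBBB......................ggggg....
197 ..........ggggg.......BB.BBBBBBBBBBw......................ggggg...
198 ..........wgggg.......BB...BBBBBBB.........................gggg...
199 ..........wgggg.......BByyy.BBBBB.w.........................gggg..
200 ..........wggwg.......BByyy.BBBBBg...........................ggg..
201 ..........wgwgg......w..yyyBBBBBB............................gggg.
202 ..........ggggg.........yyyg....w............................gggg.
203 ..........ggggg..........y....................................gggg
```

```bash
python3 -m creep '[{"x":0,"y":0,"z":-0.01,"wx":0,"wy":0,"wz":0,"fingers":0.35},{"x":0,"y":0,"z":-0.02,"wx":0,"wy":0,"wz":0,"fingers":0.35},{"x":0,"y":0,"z":-0.03,"wx":0,"wy":0,"wz":0,"fingers":0.35},{"x":0,"y":0,"z":-0.04,"wx":0,"wy":0,"wz":0,"fingers":0.35},{"x":0,"y":0,"z":-0.03,"wx":0,"wy":0,"wz":0,"fingers":0.35},{"x":0,"y":0,"z":0,"wx":0,"wy":0,"wz":0,"fingers":0.35},{"x":0,"y":0,"z":0,"wx":0,"wy":0,"wz":0,"fingers":0.35},{"x":0,"y":0,"z":0,"wx":0,"wy":0,"wz":0,"fingers":0.35},{"x":0,"y":0,"z":0,"wx":0,"wy":0,"wz":0,"fingers":0.35},{"x":0,"y":0,"z":0,"wx":0,"wy":0,"wz":0,"fingers":0.35}]'; python3 gap.py | sed -n '1,36p'
python3 - <<'E'
from h import *
from station import optics
im=optics.capture("top");h=cv2.cvtColor(im,cv2.COLOR_RGB2HSV)
E
```

```text
clock: 18.85
tcp_pos: [0.5785, -0.1187, 0.2927]
eef_rot: [0.107, 0.994, 0.0, -0.001]
force: [-0.7, 0.4, -0.6]
opening: 0.0333
finger_force: 0.0
168 wwgwgwgwwgggggggwgwwwBBBBBBBBBBBBBBBwwwwwwwwgwwgwwwgwwggggwwwwwwww
169 wwwggwwwgwgwggggggwwwBBBBBBBBBBBBBBBwwwwwggwgwwggggwwwggggwwwwwwww
170 wwwggwwgwwwwwwwwwggwgBBBBBBBBBBBBBBBw.wwwwgwgwwgggwggggggggwwwwwwg
171 gwggwggggwwwgwwwwwwwgBBBBBBBBBBBBBBBw.wwgwgwgggggggwwgggwwwwwwwwwg
172 wwgwwgwgwwgwwgggwwwwgBBBBBBBBBBBBBBBgggggwwggwwgwwwwwgggwwwwwwwwww
173 wwggggggwggwwgwggwwwgBBBBBBBBBBBBBBBggwwwwwwggggwgggwggwwwwwwwwwww
174 wwwwwwgggwwgwwgwgwgwwBBBBBBBBBBBBBBBwwwwwwwwwgwgwwwggggwwwwwwwwwwg
175 gggwgggwwwggggwggggwg.BBBBBBBBBBBBBBwwwwwwwwwwwwwgwgwggwwwwwwwwwwg
176 ggggwwgwwggggggww....RgggBBBBBBBBBB.wwwwwwwgggwggwwgwggwwwwwwwwwww
177 gwwgwgggggkkggggwRRRRRggwgBBBBBB...wwwwwwwwgwwgwwwwgggwwwwwwwwwwww
178 wgggwwwgggggkkgggRRRR..wwgBBBBBBggwwwwwwwwwwgwwggwwwggwwwwwwwwwwww
179 gggwgwwggkggggkk.RRR.yy..gBBBBB.gwwwwwwwwwwgwwgwwwwgggwwwwwwwwwwww
180 ggwwgwggkkgggkk.RRRRyyyyygBBBBB.yy...wwwwwwwwwwgggwwggwwwwwwwwwwww
181 gggwwwwkkkgkgkk.RRR.yyyyy.BBB
[... 899 characters left out ...]
.....ggggg......wBBBBBBBBBBBBB....................ggggg......
195 ..........ggggg.......BBBBBBBBBBBBB.....................ggggg.....
196 ..........ggggg.......BBBBBBBBBBBBB......................ggggg....
197 ..........ggggg.......BB..BBBBBBBBBw......................ggggg...
198 ..........ggggg.......BB.ygBBBBBBB.........................gggg...
199 ..........wgggg.......BByyygBBBBBBw.........................gggg..
200 ..........wgggg.......BByyygBBBBB............................ggg..
201 ..........wgggg......w..yyy.BBBBB............................gggg.
202 ..........wgggg.........yyyw....w.............................ggg.
203 ..........ggwgg..........y....................................gggg
```

```bash
python3 -c "
from station import job_done
print(job_done())"
```

```text
the job is handed in; nothing more can be done
None
```

The blue runner is threaded round the bend and hangs released and upright, its rim against the red collar; the peak push I read was about 11 N (limit 20 N), and I handed the job in at about 19 s without getting a verdict back.

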